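Set the relay test set to its third coil-voltage step and test the relay

TASK

Set the relay test set to its third voltage step and test the relay that stands in its socket: with the closed fingertips gently push the selector lever along its slot to the third click counted from its stop (it may have been left at the stop or one click up), without ever running past that click, and leave it sitting in that notch; then press the round test key right down and let it spring back up. Never press the key on any other step, which would give the coil the wrong voltage. Only touch and push: do not pinch or force the lever, and leave the relay and the things round the set where they are.

Things in the scene. Friction and masses are not known exactly. Their poses are not given: they have to be found in the camera images.
- tester: relay test set, fixed: grey case, black end cheeks, 146 x 226 x 60 mm high. Origin: centre of its underside, on the desk; x from front (robot side) to back, y to its left, z up. In its frame (mm): selector slot along y at x = -35, lever at y = 78 when at its stop; key at x = -35, y = -52; relay socket at x = 41, y = -55; read-out and binding posts 21 high over the plate at x 20 to 62, y 5 to 100
- selector (a joint): lever travel (m): 0 at its stop, the left (+y) end, growing to the right (-y of the set). Notches (mm) at 0 (stop, off), 14, 28, 42, 56, 70 = clicks 1 to 5. Leaving a notch takes 5 to 9 N, fading to none at the crest 7 mm on; just past it the lever snaps ahead of the finger into the next notch and the force is gone. Poised within 1 mm of a crest it may stay. Starts at 0 or 14 mm
- handle_mid (a point): centre of the lever's black plastic paddle, 28 mm above the top plate (88 mm above the desk); moves with the lever. Paddle: 24 mm across the slot (x), 10 mm along it (y), 24 mm high (16 to 40 mm above the plate); push its broad left or right face. Nothing else at the front of the set, but the key, rises over 7 mm above the plate. Axes as the test set's
- rail_mid (a point): middle of the top edge of the notched steel detent rail, a bar 8 mm above the top plate just behind the slot (x = -16 to 6, y = -11 to 97 in the set's frame); fixed to the set. Steel stop blocks 7 mm high stand at both ends of the slot
- stop_mark (a point): small engraved ring on the top plate, 21 mm in front of the slot line, level with the lever at its stop. Five engraved strokes, longer with each step, follow to the right, 14 mm apart; a steel pointer on the lever shows the step
- test_key (a joint): travel of the round test key (m): 0 when up, 0.006 when fully down; spring key, about 1 N to start and 4 N to bottom
- test_key_top (a point): centre of the top of the round grey test key (24 mm across, in a 40 mm round black collar), 22 mm above the top plate (82 mm above the desk) when up, 10 mm above its collar; moves with the key
- relay_b: the relay under test, a white plug-in relay block 62 x 22 x 75 mm standing loose in the black socket at the back right of the test set with its long side along the set's y; origin: centre of its underside, 63 mm above the desk; top 138 mm above the desk. Leave it seated
- relay_a: bystander: white relay block 62 x 22 x 75 mm standing on the desk to the right of the set; origin under its centre
- relay_c: bystander: white relay block 62 x 30 x 70 mm standing on the desk to the right of the set, nearer the robot than the other; origin under its centre
- parts_carton: bystander: small white carton 60 x 45 x 26 mm on the desk to the right of the set; origin under its centre
- driver_amber: bystander: screwdriver with amber handle, 180 x 23 x 23 mm, lying in front of the set; origin under its centre
- marker_red: bystander: marker pen 130 x 17 x 17 mm lying to the left of the set; origin under its centre
- tape_yellow: bystander: roll of yellow tape, 60 mm across, 18 mm high, lying flat to the left of the set; origin under its centre

How it is judged:
By the outcome, as a careful person would: the job done as asked, in the order asked, and still so for the second after the job is handed in, with the robot touching nothing.
It also fails if it takes over 61 s, if anything falls off the work surface, if the arm or the gripper's body presses on something with over 40 N, if the wrist force passes 120 N, or if a joint passes its speed limit or range.

ROBOT

A 7-joint arm with a two-finger parallel gripper is mounted at the origin on a cart in front of the work surface, level with it; the furniture and walls round the work are solid. World frame = base frame: x ahead of the robot, y to its left, z up, the work surface at z = 0. Lengths are in m, angles in rad, forces in N, time in s.
With the tool pointing down it reaches from about 0.35 to 0.9 m from the base axis. Payload 8.1 kg.
Tool frame: the origin (TCP) lies midway between the tips of the shut fingers; the grasp point (between the pads) lies 19 mm behind it; z points along the fingers, y is the line along which they close (so a half turn about z gives the same grasp; the last joint's range is limited). The gripper opens to 92 mm and grips with 3 to 60 N. Pads are 19 mm wide; open, the fingers measure 130 mm over their backs; the gripper's body (75 mm by 190 mm) begins 47 mm behind the grasp point.
Start: joints at [-1.446, 0.434, 0.025, 1.573, -0.012, 1.134, -0.075], TCP at [0.141, 0.609, 0.227] pointing down, gripper open.
Joint ranges: [-2.62, 2.62], [-0.44, 2.09], [-1.27, 1.32], [0.08, 2.57], [-1.32, 4.46], [0.12, 2], [-2.74, 2.74]. Speed limits (rad/s): [2.22, 2.22, 3.01, 3.01, 3.14, 3.14, 3.14].

INTERFACE

Orientations are given as a rotation vector (axis times angle).
In Python, from cell import arm gives the robot as it stands.
- The arm moves only by the tool carry_out, never from a script. Its arguments are lists of equal length, an entry for each row: "claw": the finger opening in cm, from 0 to 9.18; "delta_pos": the shift along the tool's x, y, z in cm, a list of three; "angular": the turn, a rotation vector about the tool's x, y, z in rad, a list of three. In form: {"claw": [claw, ...], "delta_pos": [[dx, dy, dz], ...], "angular": [[ax, ay, az], ...]}. A call has 1 to 20 rows; each row shifts and turns the commanded pose from where the row before left it, along the tool's axes as they then stand; what a row does not reach is not made up. A row lasts 1/10 s, in which the tool goes at most 50 mm and 8.59 degrees, less where a joint would pass 70% of its speed; a pose out of reach is approached as far as the arm can. A call with a gripper value outside its range is refused whole. The fingers move at their own pace and stop on an object; "force" is the grip in N (left out, the last holds). Time passes only in rows, so rows that do not move let the fingers close. It gives the time, the measured TCP pose, the force, the opening and the grip force at its end, in the units of the state.
- arm.observe(): the state, without advancing time (a new reading comes with each control period).
- arm.get_image(name): name is "scene" or "top" or "wrist"; returns a dict with "frame" (480x640x3 uint8, red, green, blue), "mtx" (3x3 intrinsics, pixels), "T" (4x4, takes a point from camera to world coordinates). Camera axes: x right, y down, z forward; pixel columns grow to the right and rows downward; lengths in m; the calibration is good to about 2 mm. The wrist camera is an equidistant fisheye: a pixel r from the principal point sees the ray r / f radians off the axis. A picture is of the moment at which its call begins. There is no depth.
- arm.sign_off(): hands the job in; it is judged then, once.
Trained networks look in a picture, given as the dict that the camera call returned (one of the last four; its "shot" number tells which), for a name from the list of things; names that differ only in an ending like _2 or _b are one class to them, and where a whole thing is asked for, a point or a joint stands for the part that bears it (a point fixed in the world has none). Each returns a list of dicts, best first, with "conf" (0 to 1); they miss things now and then, are a little off and sometimes report something else, mostly with a low value. They report only what shows in the picture. A call takes as long as a camera call.
- arm.look_for(label, picture): "centre" ([column, row] as shares, 0 to 1, of the picture: columns of its width, rows of its height, amid what is visible of it).
- arm.trace(label, picture): "region" (480x640 bool, what is visible of it) and "centre" ([column, row] as shares, 0 to 1, of the picture: columns of its width, rows of its height, amid what is visible of it).
- arm.place_of(label, picture): "centre" ([column, row] as shares, 0 to 1, of the picture: columns of its width, rows of its height: a listed point, or the origin of a listed thing).
The state is a dict: "clock": time; "joints": joint angles; "dq": joint speeds; "joint_efforts": joint torques, N m; "position": TCP position; "ee_rot": TCP orientation; "force": force on the tool from outside, world axes, zero at the start; "ft_torque": the same for the moment, N m; "width": opening from 0.0 (shut) to 1.0 (fully open); "gripper_force": force on a finger pad.
Only numpy, scipy, OpenCV 4.12 (cv2) and the standard library are available. Lean on these libraries where they do the work, as an engineer would, in place of code of your own. Each camera call takes 0.05 s, during which the arm holds its last target. There are 200 camera calls.

## Working session

There is one attempt and no reset: what is moved stays moved. The work goes in short steps, Python scripts to look and compute and a tool call to move; the robot and the scene stay as the last step left them, time stands still between calls to the robot, and variables do not carry over. Pictures are saved under pics/ and viewed, at most 10 in all, crops included, and the job is handed in when it is done.

Besides the shell and the picture viewer there is one more tool, called after "Call:" as name(argument=value, ...) on one line, values as JSON. carry_out: Moves the arm, as the interface text tells. Its arguments: {"type":"object","properties":{"claw":{"type":"array","items":{"type":"number"}},"delta_pos":{"type":"array","items":{"type":"array","items":{"type":"number"}}},"angular":{"type":"array","items":{"type":"array","items":{"type":"number"}}},"force":{"type":"number"}},"required":["claw","delta_pos","angular"]}

```bash
mkdir -p pics
cat > h.py <<'E'
import numpy as np, cv2
from cell import arm
from scipy.spatial.transform import Rotation as R
def ray(p,c,fish=False):
    u=np.array([c[0]*640,c[1]*480]);K=p["mtx"]
    d=np.array([(u[0]-K[0,2])/K[0,0],(u[1]-K[1,2])/K[1,1],1.])
    if fish:
        r=np.hypot(d[0],d[1]);d=np.array([d[0]/r*np.sin(r),d[1]/r*np.sin(r),np.cos(r)]) if r>1e-9 else np.array([0,0,1.])
    return p["T"][:3,3],p["T"][:3,:3]@d
def atz(p,c,z,fish=False):
    o,d=ray(p,c,fish);return o+d*(z-o[2])/d[2]
def pix(p,X):
    c=p["T"][:3,:3].T@(np.array(X)-p["T"][:3,3]);c=p["mtx"]@c;return c[:2]/c[2]
def save(p,n): cv2.imwrite("pics/"+n,p["frame"][:,:,::-1])
Z=dict(tester=0,handle_mid=.088,rail_mid=.068,stop_mark=.060,test_key_top=.082,relay_b=.063,driver_amber=0,parts_carton=0,marker_red=0,tape_yellow=0)
E
python3 - <<'E'
from h import *
s=arm.observe();print(s)
for n in("top","scene","wrist"):
    p=arm.get_image(n);save(p,n+"0.png");print(n,p["T"][:3,3])
    for k,z in Z.items():
        for r in arm.place_of(k,p)[:2]:
            print(k,round(r["conf"],2),np.round(np.array(r["centre"])*[640,480],1),atz(p,r["centre"],z,n=="wrist").round(4))
E
```

```text
{'clock': 0.0, 'joints': array([-1.44558617,  0.43523065,  0.02494236,  1.57410108, -0.01166748,
        1.13401517, -0.0750913 ]), 'dq': array([ 0.0019099 ,  0.00187656,  0.00169733, -0.000736  , -0.00038413,
       -0.00013808, -0.00085112]), 'joint_efforts': array([ 1.39032003e-03, -6.67848086e+01,  9.86157395e-01, -3.14446735e+01,
       -6.02339557e-02,  4.30500624e-02,  1.87824385e-04]), 'position': array([0.1410519 , 0.60833708, 0.22593831]), 'ee_rot': array([-3.57154026e-01, -3.12111195e+00,  2.52307124e-03]), 'force': array([ 0.00680063, -0.01599225, -0.2013103 ]), 'ft_torque': array([ 0.01675545, -0.00010113,  0.03592504]), 'gripper_force': 0.0, 'width': 1.0027227878626377}
top [ 0.39299471 -0.36072199  0.96811597]
tester 0.77 [350.8 232. ] [ 0.5271 -0.392   0.    ]
handle_mid 0.69 [323.5 253.2] [ 0.4787 -0.3427  0.088 ]
rail_mid 0.72 [329.  238.3] [ 0.5067 -0.3519  0.068 ]
stop_mark 0.64 [320.9 270. ] [ 0.452  -0.3376  0.06  ]
test_key_top 0.7 [390.4 232.8] [ 0.5142 -0.4571  0.082 ]
relay_b 0.93 [426.8 196.6] [ 0.5809 -0.524   0.063 ]
relay_b 0.84 [432.7 221.3] [ 0.5369 -0
[... 230 characters left out ...]
]
tester 0.7 [349.8 252.7] [ 0.5318 -0.3926  0.    ]
handle_mid 0.66 [310.5 228.5] [ 0.4828 -0.3367  0.088 ]
rail_mid 0.58 [325.6 227.9] [ 0.5121 -0.3514  0.068 ]
stop_mark 0.8 [304.8 250.1] [ 0.4561 -0.3388  0.06  ]
test_key_top 0.53 [381.4 238.7] [ 0.52  -0.453  0.082]
relay_b 0.84 [437.  256.7] [ 0.5401 -0.548   0.063 ]
relay_b 0.82 [384.  217.3] [ 0.5869 -0.4332  0.063 ]
driver_amber 0.61 [357.8 302.1] [ 0.4367 -0.4503  0.    ]
parts_carton 0.6 [435.9 303.6] [ 0.4934 -0.5719  0.    ]
parts_carton 0.3 [350.5 252.9] [ 0.532 -0.394  0.   ]
marker_red 0.69 [200.5 253.9] [ 0.4055 -0.1434  0.    ]
tape_yellow 0.94 [218.7 239.4] [ 0.4508 -0.1534  0.    ]
wrist [0.07093358 0.6253196  0.38488418]
```

Run:
```python
from h import *
a=cv2.imread("pics/top0.png")[170:310,280:470];cv2.imwrite("pics/topc.png",cv2.resize(a,(760,560),interpolation=cv2.INTER_CUBIC))
a=cv2.imread("pics/scene0.png")[160:320,270:480];cv2.imwrite("pics/scenec.png",cv2.resize(a,(787,600),interpolation=cv2.INTER_CUBIC))
from scipy.optimize import least_squares
# fit set pose with views from both cameras
L=dict(stop_mark=(-56,78,60),test_key_top=(-35,-52,82),rail_mid=(-5,43,68),tester=(0,0,0))
obs=[];H=[]
for n in("top","scene"):
    p=arm.get_image(n)
    for k in list(L)+["handle_mid"]:
        r=arm.place_of(k,p)
        if r:
            u=np.array(r[0]["centre"])*[640,480]
            (H if k=="handle_mid" else obs).append((p,k,u,r[0]["centre"]))
def W(v,l): 
    c,s=np.cos(v[2]),np.sin(v[2]);l=np.array(l)/1000;return np.array([v[0]+c*l[0]-s*l[1],v[1]+s*l[0]+c*l[1],l[2]])
f=lambda v:np.concatenate([pix(p,W(v,L[k]))-u for p,k,u,_ in obs])
s=least_squares(f,[.53,-.39,.3],loss="soft_l1");print(s.x,f(s.x).reshape(-1,2).round(1).tolist())
for p,k,u,c in H:
    d=atz(p,c,.088)[:2]-s.x[:2];t=s.x[2];print("handle in set",[d@[np.cos(t),np.sin(t)],d@[-np.sin(t),np.cos(t)]])
    for y in(78,64):print(y,pix(p,W(s.x,(-35,y,88))),u)
```

```text
[ 0.52787374 -0.39685271  0.27707206] [[0.1, 0.7], [1.1, -1.0], [-0.4, -0.7], [-3.6, 0.6], [-0.8, -1.8], [0.2, 0.6], [1.1, 2.2]]
handle in set [np.float64(-0.03505435740211089), np.float64(0.06838111254770061)]
78 [316.84383968 256.64324351] [322.304 255.12 ]
64 [324.77783834 254.38167967] [322.304 255.12 ]
handle in set [np.float64(-0.07863698844729744), np.float64(0.0759954049701607)]
78 [305.10251243 231.29760549] [300.928 250.704]
64 [313.14661524 232.39404631] [300.928 250.704]
```

View pics/topc.png

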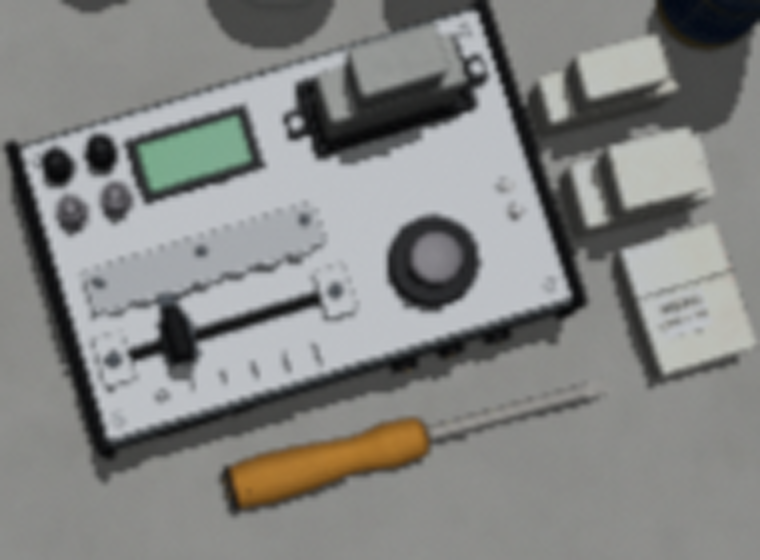

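View pics/scenec.png

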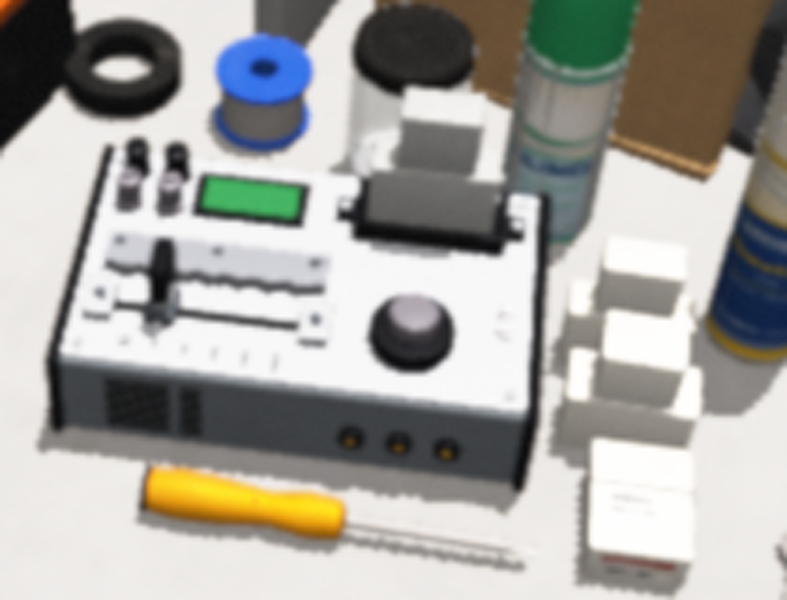

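View pics/top0.png

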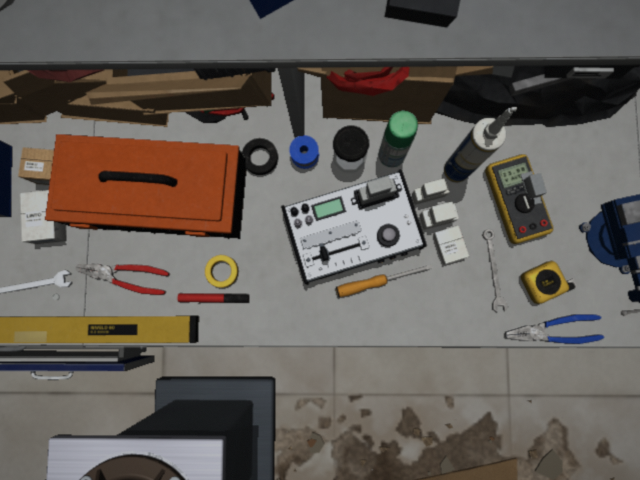

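The lever pointer is level with the first stroke (crop about (155,325), ring at (125,342)), so it starts at click 1. The key is at top-crop (435,258). The set's yaw is about 0.295 rad. I'll turn the tool so its x lies along the set's y, close the fingers and move over.

Call:
carry_out(claw=[0,0,0,0,0,0,0,0], delta_pos=[[0,0,-0.9],[0,0,-0.9],[0,0,-0.9],[0,0,-0.9],[0,0,-0.9],[0,0,-0.9],[0,0,-0.9],[0,0,-0.9]], angular=[[0,0,0.131],[0,0,0.131],[0,0,0.131],[0,0,0.131],[0,0,0.131],[0,0,0.131],[0,0,0.131],[0,0,0.131]], force=40)

```text
clock: 3.05
position: [0.1411, 0.6088, 0.2991]
ee_rot: [-1.878, -2.519, 0.0]
force: [0.1, 0.1, -0.3]
width: 0.354
gripper_force: 0.0
```

Call:
carry_out(claw=[0,0,0,0,0,0,0,0,0,0,0,0], delta_pos=[[-4.2,0.64,0],[-4.2,0.64,0],[-4.2,0.64,0],[-4.2,0.64,0],[-4.2,0.64,0],[-4.2,0.64,0],[-4.2,0.64,0],[-4.2,0.64,0],[-4.2,0.64,0],[-4.2,0.64,0],[-4.2,0.64,0],[-4.2,0.64,0]], angular=[[0,0,0],[0,0,0],[0,0,0],[0,0,0],[0,0,0],[0,0,0],[0,0,0],[0,0,0],[0,0,0],[0,0,0],[0,0,0],[0,0,0]])

```text
clock: 4.25
position: [0.3616, 0.1472, 0.299]
ee_rot: [-1.871, -2.524, -0.002]
force: [0.1, 0.3, 0.2]
width: 0.007
gripper_force: 0.0
```

Call:
carry_out(claw=[0,0,0,0,0,0,0,0,0,0,0,0,0,0], delta_pos=[[-3.9,-0.25,0],[-3.9,-0.25,0],[-3.9,-0.25,0],[-3.9,-0.25,0],[-3.9,-0.25,0],[-3.9,-0.25,0],[-3.9,-0.25,0],[-3.9,-0.25,0],[-3.9,-0.25,0],[-3.9,-0.25,0],[-3.9,-0.25,0],[-3.9,-0.25,0],[0,0,0],[0,0,0]], angular=[[0,0,0],[0,0,0],[0,0,0],[0,0,0],[0,0,0],[0,0,0],[0,0,0],[0,0,0],[0,0,0],[0,0,0],[0,0,0],[0,0,0],[0,0,0],[0,0,0]])

```text
clock: 5.65
position: [0.4678, -0.3089, 0.2984]
ee_rot: [-1.874, -2.521, 0.001]
force: [-0.0, 0.4, 0.8]
width: 0.004
gripper_force: 0.0
```

```bash
cat >> h.py <<'E'
def tool(s):
    return R.from_rotvec(s["ee_rot"]).as_matrix()
E
python3 - <<'E'
from h import *
s=arm.observe();M=tool(s);print(s["joints"],s["position"],M.round(3).tolist())
for n in("wrist","top","scene"):
    p=arm.get_image(n);save(p,n+"1.png");print(n,p["T"][:3,3])
    for k in("handle_mid","rail_mid","stop_mark","test_key_top","relay_b"):
        for r in arm.place_of(k,p)[:2]:
            print(k,round(r["conf"],2),np.round(np.array(r["centre"])*[640,480],1),atz(p,r["centre"],Z[k],n=="wrist").round(4))
E
```

```text
[-0.25558902  0.40110665  1.06753266  1.67818709 -0.36397063  1.28109524
  1.17679964] [ 0.4678144  -0.30888121  0.29843887] [[-0.288, 0.958, -0.001], [0.958, 0.288, -0.0], [-0.0, -0.001, -1.0]]
wrist [ 0.44741802 -0.23934962  0.45658543]
handle_mid 0.64 [316.4 242.8] [ 0.4783 -0.3481  0.088 ]
handle_mid 0.62 [345.1  66.8] [ 0.4536 -0.1688  0.088 ]
rail_mid 0.77 [346.3 251.7] [ 0.5145 -0.3544  0.068 ]
stop_mark 0.61 [296.1 221.2] [ 0.4521 -0.339   0.06  ]
relay_b 0.41 [326.3 365.4] [ 0.5397 -0.5097  0.063 ]
top [ 0.39299471 -0.36072199  0.96811597]
handle_mid 0.36 [322.3 253.8] [ 0.4777 -0.3407  0.088 ]
handle_mid 0.2 [318.4 268.7] [ 0.4524 -0.3341  0.088 ]
rail_mid 0.93 [332.1 236.3] [ 0.5102 -0.3573  0.068 ]
stop_mark 0.7 [320.4 270.4] [ 0.4513 -0.3367  0.06  ]
test_key_top 0.6 [390.3 232.8] [ 0.5142 -0.4569  0.082 ]
test_key_top 0.57 [331.4 235.9] [ 0.5091 -0.3561  0.082 ]
relay_b 0.82 [375.3 194.5] [ 0.5851 -0.4336  0.063 ]
relay_b 0.61 [433.3 219.8] [ 0.5395 -0.5344  0.063 ]
scene [-0.02826201 -0.61107109  0.71817081]
handle_mid 0.48 [307.5 230.2] [ 0.4769 -0.3339  0.088 ]
handle_mid 0.48 [350.  252.7] [ 0.4633 -0.4197  0.088 ]
rail_mid 0.96 [327.8 228.9] [ 0.5116 -0.3559  0.068 ]
stop_mark 0.72 [304.9 251.5] [ 0.4533 -0.3404  0.06  ]
test_key_top 0.59 [382.4 239. ] [ 0.5201 -0.4548  0.082 ]
relay_b 0.83 [435.6 253.9] [ 0.545  -0.5439  0.063 ]
relay_b 0.67 [437.2 273.4] [ 0.5059 -0.5591  0.063 ]
```

View pics/wrist1.png

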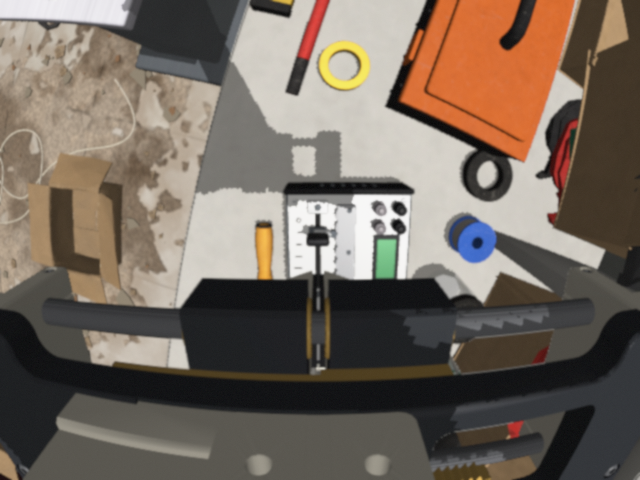

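The wrist view shows the closed fingers (tips around (318,370)) standing in line with the slot. The lever is at (318,237), inside the left end of the slot. Next I'll fit the set's pose.

Run:
```python
from h import *
p=arm.get_image("top")
for c in[(306.25,282.5),(425,246.3),(401.3,171.2),(282.5,207)]:print(atz(p,(c[0]/640,c[1]/480),.06).round(4))
L=dict(k=(-35,-52),s=(-56,78),r=(-5,43),b=(41,-55))
O=[("k",.5142,-.457),("k",.520,-.454),("s",.4517,-.3375),("s",.4545,-.3396),("s",.4521,-.339),("r",.5085,-.355),("r",.5118,-.3537),("r",.5145,-.3544),("b",.586,-.4334)]
A=np.array([L[k] for k,_,_ in O])/1000;B=np.array([o[1:] for o in O])
am,bm=A.mean(0),B.mean(0);H=(A-am).T@(B-bm);t=np.arctan2(H[0,1]-H[1,0],H[0,0]+H[1,1])
Rm=np.array([[np.cos(t),-np.sin(t)],[np.sin(t),np.cos(t)]]);o=bm-Rm@am
print("yaw",t,"origin",o,((B-o)@Rm-A).round(4).tolist())
for h in[(.4783,-.3481),(.4777,-.3407),(.4828,-.3367),(.4787,-.3427),(.4769,-.334)]:print("h",(Rm.T@(np.array(h)-o)).round(4))
print("tcp",Rm.T@(arm.observe()["position"][:2]-o))
```

```text
[ 0.4302 -0.3121  0.06  ]
[ 0.4932 -0.5194  0.06  ]
[ 0.6276 -0.4805  0.06  ]
[ 0.5639 -0.2694  0.06  ]
yaw 0.33844844412108743 origin [ 0.53122293 -0.3939598 ] [[-0.002, -0.0018], [0.0045, -0.0009], [-0.0003, 0.0017], [0.0017, -0.0013], [-0.0004, 0.0001], [-0.0035, 0.0013], [0.0, 0.0014], [0.0024, -0.0001], [-0.0024, -0.0004]]
h [-0.0347  0.0608]
h [-0.0328  0.068 ]
h [-0.0267  0.0701]
h [-0.0325  0.0658]
h [-0.0313  0.0746]
tcp [-0.03059574  0.10227305]
```

Call:
carry_out(claw=[0,0,0,0,0,0,0,0,0,0], delta_pos=[[0,0,3.5],[0,0,3.5],[0,0,3.5],[0,0,3.5],[0,0,3.0],[0,0,2.5],[0,0,1.2],[0,0,0.9],[0,0,0],[0,0,0]], angular=[[0,0,0],[0,0,0],[0,0,0],[0,0,0],[0,0,0],[0,0,0],[0,0,0],[0,0,0],[0,0,0],[0,0,0]])

```text
clock: 7.6
position: [0.4689, -0.308, 0.0836]
ee_rot: [1.87, 2.523, 0.0]
force: [0.3, -0.5, 0.3]
width: 0.006
gripper_force: 0.0
```

Run:
```python
from h import *
s=arm.observe();print(s["position"],s["force"])
p=arm.get_image("wrist");save(p,"wrist2.png")
for k in("handle_mid","rail_mid","stop_mark"):
    for r in arm.place_of(k,p)[:2]:print(k,round(r["conf"],2),np.round(np.array(r["centre"])*[640,480],1),atz(p,r["centre"],Z[k],True).round(4))
q=arm.get_image("scene");f=q["frame"][:,:,::-1]
a=cv2.resize(f[160:320,250:400],(400,427),interpolation=cv2.INTER_CUBIC)
b=cv2.resize(p["frame"][:,:,::-1][120:420,180:460],(400,427))
cv2.imwrite("pics/c2.png",np.hstack([a,b]))
```

```text
[ 0.46893843 -0.30804545  0.08356993] [ 0.30118764 -0.54778853  0.33143383]
handle_mid 0.41 [315.  362.4] [ 0.4788 -0.3439  0.088 ]
```

View pics/c2.png

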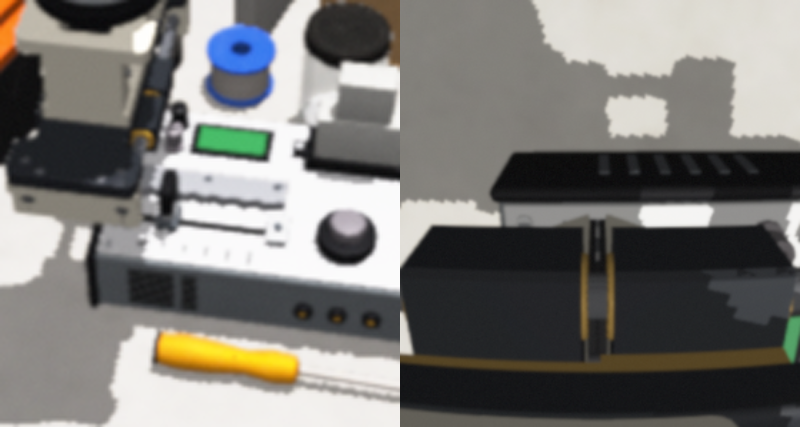

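The fingertips stand clear to the left of the lever. The handle measures y ≈ 64 mm in the set's frame (click 1), so I expect contact after about 22 mm.

Call:
carry_out(claw=[0,0,0,0,0,0,0], delta_pos=[[-0.4,0,0],[-0.4,0,0],[-0.4,0,0],[-0.3,0,0],[-0.2,0,0],[-0.1,0,0],[0,0,0]], angular=[[0,0,0],[0,0,0],[0,0,0],[0,0,0],[0,0,0],[0,0,0],[0,0,0]])

```text
clock: 8.55
position: [0.4737, -0.3249, 0.0826]
ee_rot: [-1.871, -2.523, 0.0]
force: [-0.1, 0.2, -0.1]
width: 0.004
gripper_force: 0.0
```

Call:
carry_out(claw=[0,0], delta_pos=[[-0.2,0,0],[0,0,0]], angular=[[0,0,0],[0,0,0]])

```text
clock: 8.75
position: [0.4744, -0.3269, 0.0828]
ee_rot: [1.871, 2.524, -0.0]
force: [-1.4, 0.6, 0.5]
width: 0.004
gripper_force: 0.0
```

Call:
carry_out(claw=[0,0], delta_pos=[[-0.2,0,0],[0,0,0]], angular=[[0,0,0],[0,0,0]])

```text
clock: 8.95
position: [0.4749, -0.3283, 0.0827]
ee_rot: [-1.87, -2.523, -0.001]
force: [-0.2, 1.6, 1.7]
width: 0.003
gripper_force: 1.0
```

Call:
carry_out(claw=[0,0], delta_pos=[[-0.2,0,0],[0,0,0]], angular=[[0,0,0],[0,0,0]])

```text
clock: 9.15
position: [0.4753, -0.3296, 0.0826]
ee_rot: [-1.87, -2.523, -0.002]
force: [-2.2, 4.8, 4.1]
width: 0.006
gripper_force: 2.6
```

Call:
carry_out(claw=[0,0], delta_pos=[[-0.2,0,0],[0,0,0]], angular=[[0,0,0],[0,0,0]])

```text
clock: 9.35
position: [0.476, -0.332, 0.0825]
ee_rot: [-1.87, -2.523, -0.001]
force: [-1.3, 3.0, 1.1]
width: 0.002
gripper_force: 1.7
```

Call:
carry_out(claw=[0,0], delta_pos=[[-0.2,0,0],[0,0,0]], angular=[[0,0,0],[0,0,0]])

```text
clock: 9.55
position: [0.4768, -0.3349, 0.0827]
ee_rot: [1.871, 2.523, -0.001]
force: [-0.1, 1.6, -0.8]
width: 0.004
gripper_force: 0.6
```

Call:
carry_out(claw=[0,0], delta_pos=[[-0.1,0,0],[0,0,0]], angular=[[0,0,0],[0,0,0]])

```text
clock: 9.75
position: [0.477, -0.3361, 0.0829]
ee_rot: [1.871, 2.523, -0.001]
force: [0.4, -0.8, 1.1]
width: 0.002
gripper_force: 0.0
```

Call:
carry_out(claw=[0,0], delta_pos=[[-0.1,0,0],[0,0,0]], angular=[[0,0,0],[0,0,0]])

```text
clock: 9.95
position: [0.4773, -0.3369, 0.0829]
ee_rot: [1.871, 2.523, -0.001]
force: [0.2, -0.2, 0.1]
width: 0.004
gripper_force: 0.0
```

The force rose to about 5 N and then vanished 7 mm on, so the lever has snapped once. A quick look before the next click.

```bash
cat > c.py <<'E'
from h import *
import sys
q=arm.get_image("scene");f=q["frame"][:,:,::-1];t=arm.get_image("top");g=t["frame"][:,:,::-1]
a=cv2.resize(f[195:275,280:355],(400,427),interpolation=cv2.INTER_CUBIC)
b=cv2.resize(g[220:295,290:360],(400,427),interpolation=cv2.INTER_CUBIC)
cv2.imwrite("pics/"+sys.argv[1],np.hstack([a,b]))
t0=.293;c,s=np.cos(t0),np.sin(t0)
for p in(q,t):
    for r in arm.place_of("handle_mid",p)[:2]:
        d=atz(p,r["centre"],.088)[:2]-[.530,-.395];print(round(r["conf"],2),d@[c,s],d@[-s,c])
d=arm.observe()["position"][:2]-[.530,-.395];print("tcp",d@[c,s],d@[-s,c])
E
python3 c.py c3.png
```

```text
0.55 -0.04048426424682097 0.05065099669592426
tcp -0.03356968831050983 0.07136495931980483
```

View pics/c3.png

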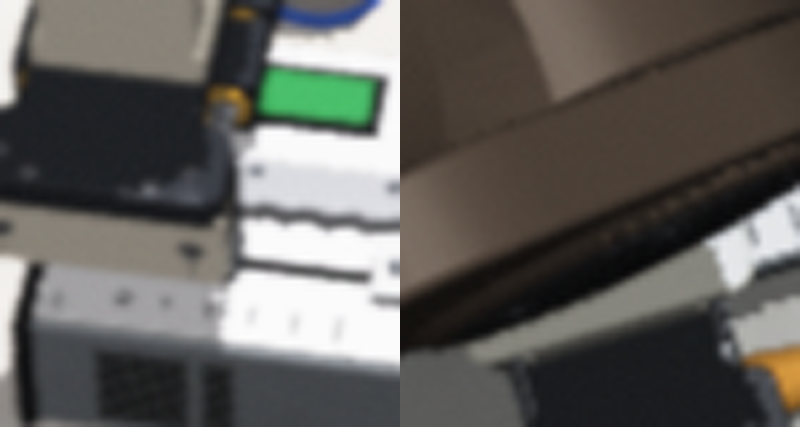

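The measurement gives the lever at 50.6 mm, which is click 2; the strokes at 165 to 340 are visible and the lever itself is mostly hidden. On to click 3.

Call:
carry_out(claw=[0,0,0,0], delta_pos=[[-0.2,0,0],[-0.2,0,0],[-0.1,0,0],[0,0,0]], angular=[[0,0,0],[0,0,0],[0,0,0],[0,0,0]])

```text
clock: 10.55
position: [0.4787, -0.3413, 0.0827]
ee_rot: [1.871, 2.523, -0.0]
force: [0.3, -0.4, 0.9]
width: 0.005
gripper_force: 0.0
```

Call:
carry_out(claw=[0,0], delta_pos=[[-0.2,0,0],[0,0,0]], angular=[[0,0,0],[0,0,0]])

```text
clock: 10.75
position: [0.479, -0.3421, 0.0826]
ee_rot: [-1.87, -2.523, -0.002]
force: [-1.5, 5.4, 3.2]
width: -0.001
gripper_force: 2.4
```

Call:
carry_out(claw=[0,0], delta_pos=[[-0.2,0,0],[0,0,0]], angular=[[0,0,0],[0,0,0]])

```text
clock: 10.95
position: [0.4796, -0.3443, 0.0825]
ee_rot: [-1.87, -2.523, -0.001]
force: [-1.2, 4.2, 2.5]
width: 0.003
gripper_force: 2.2
```

Call:
carry_out(claw=[0,0], delta_pos=[[-0.2,0,0],[0,0,0]], angular=[[0,0,0],[0,0,0]])

```text
clock: 11.15
position: [0.4804, -0.347, 0.0826]
ee_rot: [1.871, 2.524, -0.0]
force: [-1.2, 2.2, -1.3]
width: 0.004
gripper_force: 1.1
```

Call:
carry_out(claw=[0,0], delta_pos=[[-0.1,0,0],[0,0,0]], angular=[[0,0,0],[0,0,0]])

```text
clock: 11.35
position: [0.4808, -0.3483, 0.0827]
ee_rot: [1.871, 2.523, -0.001]
force: [-0.0, 1.2, -0.5]
width: 0.003
gripper_force: 0.6
```

Call:
carry_out(claw=[0,0], delta_pos=[[-0.1,0,0],[0,0,0]], angular=[[0,0,0],[0,0,0]])

```text
clock: 11.55
position: [0.4811, -0.3494, 0.0829]
ee_rot: [1.871, 2.523, -0.001]
force: [-0.5, -0.3, 0.4]
width: 0.005
gripper_force: 0.1
```

Call:
carry_out(claw=[0,0], delta_pos=[[-0.05,0,0],[0,0,0]], angular=[[0,0,0],[0,0,0]])

```text
clock: 11.75
position: [0.4812, -0.3496, 0.0829]
ee_rot: [1.871, 2.523, -0.0]
force: [-0.6, 0.1, 0.3]
width: 0.005
gripper_force: 0.0
```

Call:
carry_out(claw=[0,0,0,0,0,0,0,0,0,0,0,0,0,0,0,0,0,0], delta_pos=[[0.5,0,0],[1,0,0],[1,0,0],[0,0,-4],[0,0,-4],[0,0,-4],[0,0,0],[0,0,0],[0,0,0],[0,0,0],[0,0,0],[0,0,0],[0,0,0],[0,0,0],[0,0,0],[0,0,0],[0,0,0],[0,0,0]], angular=[[0,0,0],[0,0,0],[0,0,0],[0,0,0],[0,0,0],[0,0,0],[0,0,0.143],[0,0,0.143],[0,0,0.143],[0,0,0.143],[0,0,0.143],[0,0,0.143],[0,0,0.143],[0,0,0.143],[0,0,0.143],[0,0,0.143],[0,0,0.143],[0,0,0]])

```text
clock: 13.55
position: [0.4738, -0.3242, 0.2025]
ee_rot: [-3.108, -0.455, -0.0]
force: [0.8, 0.2, -0.8]
width: 0.007
gripper_force: 0.0
```

```bash
python3 c.py c4.png
python3 - <<'E'
from h import *
s=arm.observe();M=tool(s);print(s["position"],s["joints"],M.round(3).tolist())
for n in("scene","wrist","top"):
    p=arm.get_image(n);save(p,n+"4.png")
    for k in("handle_mid","test_key_top","stop_mark","rail_mid"):
        for r in arm.place_of(k,p)[:2]:
            print(n,k,round(r["conf"],2),np.round(np.array(r["centre"])*[640,480],1),atz(p,r["centre"],Z[k],n=="wrist").round(4))
E
```

```text
0.49 -0.0383539545170754 0.03922714959712323
tcp -0.033499527193379335 0.08338659896090256
[ 0.47384398 -0.32484272  0.20267452] [-0.27609733  0.67141037  1.28788027  1.79063963 -0.68870882  1.22401426
 -0.06230238] [[0.956, 0.292, 0.0], [0.292, -0.956, 0.0], [0.0, -0.0, -1.0]]
scene handle_mid 0.52 [330.5 232.9] [ 0.4888 -0.3719  0.088 ]
scene handle_mid 0.16 [327.7 228.8] [ 0.4951 -0.3635  0.088 ]
scene test_key_top 0.65 [381.9 239.1] [ 0.5195 -0.4541  0.082 ]
scene stop_mark 0.96 [301.5 249.3] [ 0.4551 -0.3329  0.06  ]
scene rail_mid 0.86 [330.3 229.6] [ 0.5121 -0.3606  0.068 ]
wrist handle_mid 0.68 [377.9 229.5] [ 0.4872 -0.3696  0.088 ]
wrist test_key_top 0.65 [480.8 227.7] [ 0.5132 -0.4549  0.082 ]
wrist stop_mark 0.86 [324.6 247. ] [ 0.4536 -0.3377  0.06  ]
wrist rail_mid 0.71 [365.5 188.6] [ 0.5122 -0.3538  0.068 ]
top test_key_top 0.41 [391.6 236.4] [ 0.508  -0.4591  0.082 ]
top stop_mark 0.61 [318.7 270.1] [ 0.4518 -0.3338  0.06  ]
```

View pics/c4.png

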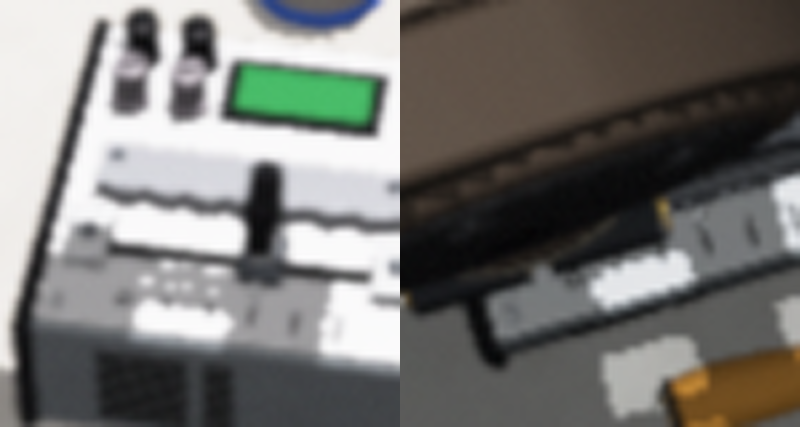

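View pics/wrist4.png

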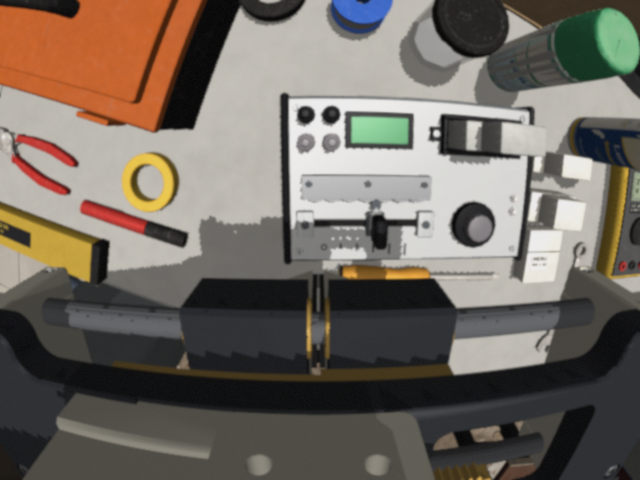

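The lever's pointer stands at the third stroke (crop (258,290)). The handle measures y ≈ 36.7 mm, where click 3 is 36. Moving over to the key.

Call:
carry_out(claw=[0,0,0,0,0,0,0,0,0,0], delta_pos=[[0,3.4,0],[0,3.4,0],[0,3.4,0],[0,3.5,0],[0.1,0,3],[0,0,3],[0,0,3],[0,0,1.5],[0,0,0.8],[0,0,0]], angular=[[0,0,0],[0,0,0],[0,0,0],[0,0,0],[0,0,0],[0,0,0],[0,0,0],[0,0,0],[0,0,0],[0,0,0]])

```text
clock: 15.5
position: [0.5143, -0.456, 0.0894]
ee_rot: [-3.108, -0.458, 0.001]
force: [-0.3, 1.5, -0.5]
width: 0.002
gripper_force: 0.0
```

Run:
```python
from h import *
s=arm.observe();print(s["position"],s["force"])
q=arm.get_image("scene");f=q["frame"][:,:,::-1];w=arm.get_image("wrist")["frame"][:,:,::-1]
a=cv2.resize(f[185:285,280:430],(400,267),interpolation=cv2.INTER_CUBIC)
b=cv2.resize(w[150:350,170:470],(400,267))
cv2.imwrite("pics/c5.png",np.hstack([a,b]))
for k in("test_key_top","handle_mid"):
    for r in arm.place_of(k,q)[:1]:print(k,r["conf"],atz(q,r["centre"],Z[k]))
```

```text
[ 0.51428394 -0.45602389  0.08940708] [-0.27922197  1.54124707 -0.49111359]
test_key_top 0.47 [ 0.51018288 -0.45558856  0.082     ]
handle_mid 0.67 [ 0.4310484  -0.34679052  0.088     ]
```

View pics/c5.png

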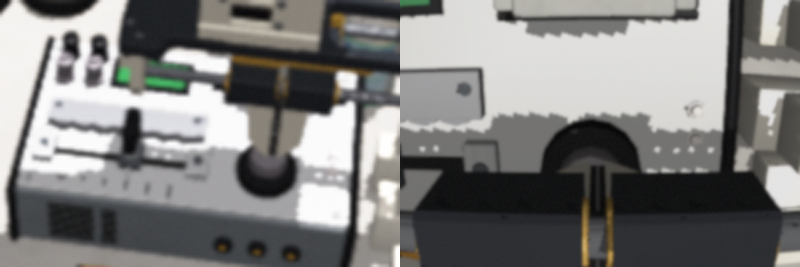

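The fingertips are centred over the key (left view, about (270,155)), and the lever is still at step 3. Pressing down.

Call:
carry_out(claw=[0,0,0,0,0], delta_pos=[[0,0,0.3],[0,0,0.3],[0,0,0.3],[0,0,0.3],[0,0,0]], angular=[[0,0,0],[0,0,0],[0,0,0],[0,0,0],[0,0,0]])

```text
clock: 16.2
position: [0.5145, -0.4562, 0.0776]
ee_rot: [3.108, 0.458, 0.0]
force: [0.5, 1.3, 3.0]
width: 0.007
gripper_force: 1.6
```

Call:
carry_out(claw=[0,0], delta_pos=[[0,0,0.15],[0,0,0]], angular=[[0,0,0],[0,0,0]])

```text
clock: 16.4
position: [0.5145, -0.4562, 0.0765]
ee_rot: [3.108, 0.458, 0.001]
force: [0.2, 0.2, 4.0]
width: 0.005
gripper_force: 1.9
```

Call:
carry_out(claw=[0,0], delta_pos=[[0,0,0.15],[0,0,0]], angular=[[0,0,0],[0,0,0]])

```text
clock: 16.6
position: [0.5146, -0.4563, 0.0762]
ee_rot: [3.108, 0.458, 0.002]
force: [-1.3, 3.9, 14.4]
width: 0.004
gripper_force: 7.2
```

Bottomed: 14 N at z = 0.0762. Now lift clear.

Call:
carry_out(claw=[0,0,0,0,0,0,0,0,0,0,0], delta_pos=[[0,0,0],[0,0,-0.6],[0,0,-1],[0,0,-2],[0,0,-4],[0,0,-4],[0,0,-4],[-4,0,-2],[-4,0,0],[0,0,0],[0,0,0]], angular=[[0,0,0],[0,0,0],[0,0,0],[0,0,0],[0,0,0],[0,0,0],[0,0,0],[0,0,0],[0,0,0],[0,0,0],[0,0,0]])

```text
clock: 17.7
position: [0.4365, -0.4798, 0.2522]
ee_rot: [3.108, 0.454, 0.002]
force: [1.4, 0.8, -0.5]
width: 0.005
gripper_force: 0.0
```

```bash
python3 c.py c6.png
python3 - <<'E'
from h import *
q=arm.get_image("scene");f=q["frame"][:,:,::-1]
cv2.imwrite("pics/c7.png",cv2.resize(f[170:310,270:470],(800,560),interpolation=cv2.INTER_CUBIC))
print(arm.observe()["force"])
E
```

```text
0.46 -0.03691411409609526 0.03791686838679569
tcp -0.1114292761859594 -0.05374980753787702
[-0.23410895  0.09433034 -0.53860148]
```

View pics/c7.png

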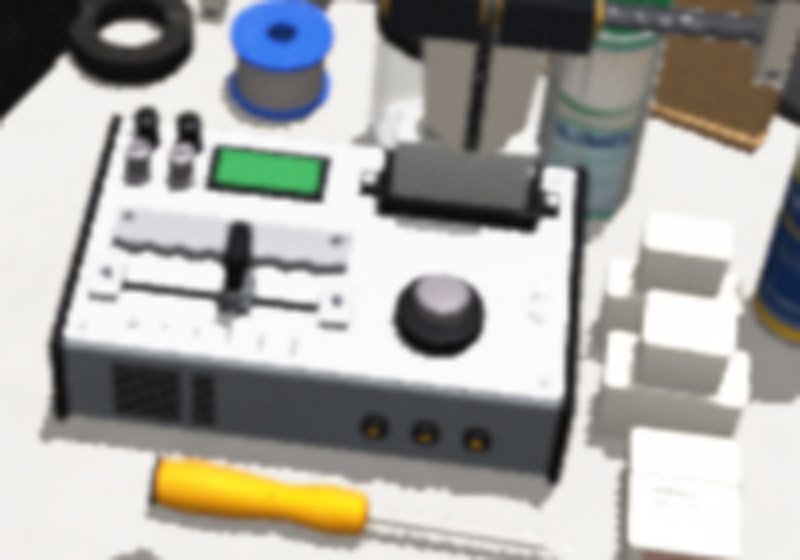

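The lever pointer (232,310) is on the third stroke with strokes 4 and 5 to its right at (262,340) and (293,345). The key is up at (440,295), and nothing else has moved.

```bash
python3 -c "
from cell import arm
print(arm.sign_off())"
```

```text
the job is handed in; nothing more can be done
None
```

The selector sits in the third notch, the test key was pressed fully down once on that step and sprang back, and the job was handed in at about 18 s with the arm clear.

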